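# Tip the chalk out of the flap caddy at the pub bar

## Robot

A 6-joint arm with a two-finger parallel gripper is mounted at the origin on the work surface. World frame = base frame: x ahead of the robot, y to its left, z up, the work surface at z = 0. Lengths are in m, angles in degrees, forces in N, time in s.
With the tool pointing down it reaches from about 0.3 to 0.75 m from the base axis. Payload 8.5 kg.
Tool frame: the origin (TCP) lies on the centre line of the jaws, within the pads' length; the fingertips stand 14 mm ahead of it and the grasp point (between the pads) lies 5 mm behind it; z points along the fingers, x is the direction in which the jaws open and shut, and the axes are right-handed (so a half turn about z gives the same grasp; the last joint's range is limited). The gripper opens to 85 mm and grips with 20 to 120 N. Pads are 22 mm wide; open, the fingers measure 114 mm over their backs; the gripper's body (76 mm by 85 mm) begins 54 mm behind the grasp point. The pads swing forward as they close: fully open they stand 13 mm farther back than shut.
Start: joints at [-79.544, 21.807, 74.336, -0, 83.858, -12.336], TCP at [0.213, -0.507, 0.245] pointing down, gripper open.
Joint ranges: [-178.18, 178.18], [-50.72, 133.34], [12.68, 142.11], [-81.47, 261.47], [9.98, 163.14], [-165.26, 165.26]. Speed limits (degrees/s): [136.94, 136.94, 180, 180, 180, 180].

## Interface

Orientations are given as a 3x3 rotation matrix whose columns are the frame's x, y, z axes.
In Python, from rig import * gives the robot as it stands.
- The arm moves only by the shell command python3 -m crank 'ROWS' [FORCE]. ROWS is JSON, one flat list of numbers, 7 for each row, row after row: the turn, a rotation vector about the world's x, y, z in rad, then the shift along the world's x, y, z in m, then the opening in per cent of the stroke, from 0 (shut) to 100 (fully open). A call has 1 to 20 rows; each row shifts and turns the commanded pose from where the row before left it; what a row does not reach is not made up. A row lasts 1/10 s, in which the tool goes at most 50 mm and 8.59 degrees, less where a joint would pass 70% of its speed; a pose out of reach is approached as far as the arm can. A call is refused whole if a number of a shift passes 0.05 or a number of a turn 0.15, either way. A call with a gripper value outside its range is refused whole. The fingers move at their own pace and stop on an object; FORCE is the grip in N (left out, the last holds). Time passes only in rows, so rows that do not move let the fingers close. It gives the time, the measured TCP pose, the force and the opening at its end, in the units of the state.
- observe(): the state, without advancing time (a new reading comes with each control period).
- get_image(name): name is "scene" or "side" or "wrist"; returns a dict with "frame" (384x512x3 uint8, red, green, blue), "fov_y" (degrees; the focal length in pixels is half the picture's height over the tangent of half this angle, whatever the lens; pixels are square), "cx", "cy" (the principal point, pixels), "world_to_cam" (4x4, takes a point from world to camera coordinates). Camera axes: x right, y up, looking along -z (the intrinsics and any distortion apply to the point x, -y, -z); pixel columns grow to the right and rows downward; lengths in m; the calibration is good to about 2 mm. A picture is of the moment at which its call begins. There is no depth.
- close_job(): hands the job in, once; it reports no verdict.
The state is a dict: "time_s": time; "q": joint angles; "qvel": joint speeds; "joint_efforts": joint torques, N m; "position": TCP position; "tool_rot": TCP orientation; "ft_force": force on the tool from outside, world axes, zero at the start; "wrist_torque": the same for the moment, N m; "grip_width": finger opening in m.
Only numpy, scipy, OpenCV 4.12 (cv2) and the standard library are available. Lean on these libraries where they do the work, as an engineer would, in place of code of your own. Each camera call takes 0.05 s, during which the arm holds its last target. There are 200 camera calls.

## Task

Pick up the small flap-fronted chalk caddy, hold its mouth low over the dark wooden tray and tip it forward just far enough that the flap swings open and both billiard chalks slide out into the tray; never turn it right onto its face. Then stand the empty caddy upright on the bar top again, beside the tray.

Things in the scene. Friction and masses are not known exactly. Their poses are not given: they have to be found in the camera images.
- caddy: Narrow loose box, pale wood, clear top: 110 long (x), 42 wide (y), 58 high (z) mm, 0.2-0.3 kg. Origin: centre of underside. Its mouth, the -x end, faces roughly to the robot, shut by a brass flap (46 tall, 40 wide) hung from a hinge on the mouth's top edge, 55 mm up; it swings out freely when that end tips down. Floor 5, walls 4 mm, no sill: pouring lip at x -55, z 5. Grasp across the width.
- tray: Shallow open square tray of dark wood, fixed, 200 x 200 mm outside, 36 mm high, walls and floor 6 mm. Origin: centre of its underside, x and y along its sides. The caddy stands at one side of it; at the other a bystander of the same pale wood that is not the caddy: a square closed box 74 x 74 x 63 mm with a brass knob on top and no flap.
- chalk_a: Billiard chalk, a 22 mm cube of 20 g in a white paper sleeve with a blue spot on top, loose inside the caddy, the one nearer the mouth. Origin: centre of the face that is its underside at the start. Chalks start to slide on the caddy's floor at about 15 to 23 degrees of forward tip; 35 to 50 degrees empties it.
- chalk_b: The second, identical 22 mm chalk, behind the first in the caddy. Origin: centre of the face that is its underside at the start.
There are look-alikes about, which are no part of the job. What is shaped like the caddy but purple is not meant.

How it is judged (in metres and radians):
On the way:
1. the caddy, off the bar and less than 200 mm up, is tipped over the tray by more than 15 degrees (angle between caddy's own z axis and vertical above 0.26 rad and height (world z) of caddy between 0.03 and 0.2 m and horizontal distance between caddy and tray below 0.2 m), for 0.1 s.
At the end, for the whole second after the job is handed in: Both chalks lie at rest inside the tray (each within its walls), and the caddy stands released and at rest on the bar top beside the tray, upright within 10 degrees, its underside within 10 mm of the bar (x of chalk_a in the frame of tray between -0.098 and 0.098 m and y of chalk_a in the frame of tray between -0.098 and 0.098 m and z of each of chalk_a, chalk_b in the frame of tray below 0.055 m and x of chalk_b in the frame of tray between -0.098 and 0.098 m and y of chalk_b in the frame of tray between -0.098 and 0.098 m and linear speed of each of chalk_a, chalk_b below 0.05 m/s and angle between caddy's own z axis and vertical below 0.17 rad and height (world z) of caddy below 0.01 m and linear speed of caddy below 0.03 m/s and horizontal distance between caddy and tray above 0.11 m); the robot touches nothing.
It fails at once if the caddy is tipped past 80 degrees (angle between caddy's own z axis and vertical above 1.4 rad).
It also fails if it takes over 51 s, if anything falls off the work surface, if the arm or the gripper's body presses on something with over 40 N, if the wrist force passes 120 N, or if a joint passes its speed limit or range.

## Working session

There is one attempt and no reset: what is moved stays moved. The work goes in short steps, Python scripts to look and compute and a shell command to move; the robot and the scene stay as the last step left them, time stands still between calls to the robot, and variables do not carry over. Pictures are saved under pics/ and viewed, about 8 in all and at most 12, crops included, and the job is handed in when it is done.

```bash
mkdir -p pics; ls; python3 - <<'E'
from rig import *
import cv2,numpy as np,pickle
d={}
for n in ("scene","side"):
    d[n]=get_image(n); print(n,d[n]['fov_y'],d[n]['cx'],d[n]['cy'],[k for k in d[n]],np.round(d[n]['world_to_cam'],3).tolist())
pickle.dump(d,open('d.pkl','wb'))
for n in d: cv2.imwrite(f'pics/{n}0.png',cv2.resize(d[n]['frame'][:,:,::-1],(768,576)))
print(observe())
E
```

```text
pics
scene 43.22917635322055 253.05298790860311 185.69813612252523 ['frame', 'fov_y', 'cx', 'cy', 'world_to_cam'] [[-0.883, 0.469, 0.011, 0.445], [-0.339, -0.654, 0.676, 0.201], [0.325, 0.593, 0.737, -1.228], [0.0, 0.0, 0.0, 1.0]]
side 54.582268999038405 249.96990260414512 189.7679865648262 ['frame', 'fov_y', 'cx', 'cy', 'world_to_cam'] [[-0.992, -0.124, 0.018, 0.511], [0.086, -0.573, 0.815, -0.035], [-0.091, 0.81, 0.579, -0.851], [0.0, 0.0, 0.0, 1.0]]
{'time_s': 0.1, 'q': array([-7.95415732e+01,  2.18373580e+01,  7.43778817e+01, -1.63778264e-04,
        8.38582655e+01, -1.23381574e+01]), 'qvel': array([-0.01953965, -0.1262576 , -0.22873095, -0.08229873,  0.060833  ,
        0.00249519]), 'joint_efforts': array([ 4.19778546e-03, -4.49222839e+01, -2.31656313e+01, -1.15462012e-04,
        3.63921979e-03,  7.66341572e-06]), 'position': array([ 0.21303574, -0.50681031,  0.24478626]), 'tool_rot': array([[ 3.87460762e-01, -9.21886166e-01, -2.35670829e-04],
       [-9.21885343e-01, -3.87460739e-01,  1.26107849e-03],
       [-1.25388401e-03, -2.71356950e-04, -9.99999177e-01]]), 'ft_force': array([-0.43483544,  0.17331609, -0.76973042]), 'wrist_torque': array([ 0.06500648,  0.02783234, -0.08780143]), 'grip_width': 0.0855642366315404}
```

View pics/scene0.png

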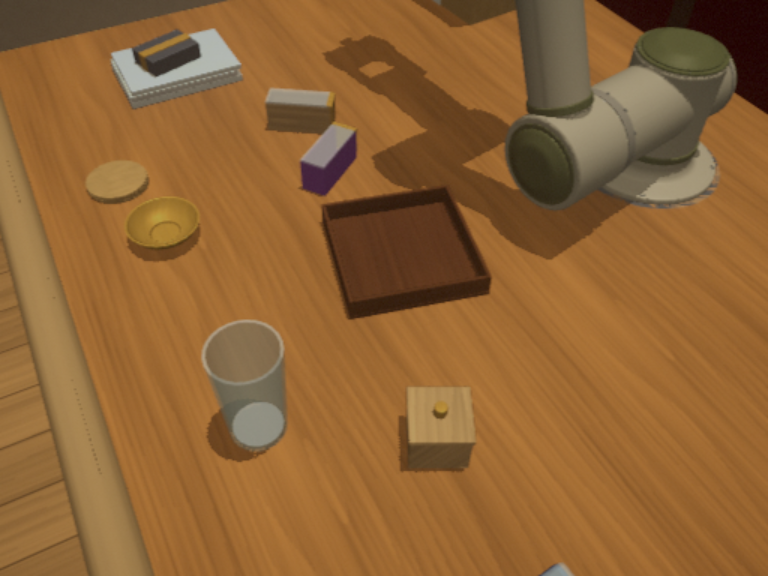

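View pics/side0.png

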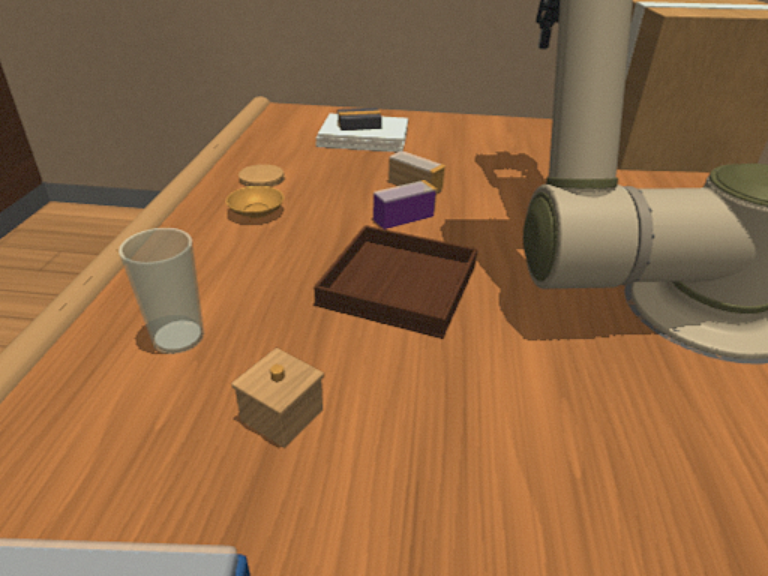

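Scene: caddy at about (300,110) of 768, the purple look-alike beside it at (330,160), tray (405,250), knobbed box (440,425). The side view agrees: caddy (416,172), purple (404,203), tray (397,280). I'll crop in for the corners.

```bash
cat > h.py <<'E'
import numpy as np
def ray(im,u,v,z):
    "pixel of the 512 picture -> world point on plane z"
    f=192/np.tan(np.radians(im['fov_y']/2)); T=im['world_to_cam']; R=T[:3,:3]
    c=-R.T@T[:3,3]; d=R.T@np.array([(u-im['cx'])/f,-(v-im['cy'])/f,-1])
    return c+d*(z-c[2])/d[2]
E
python3 - <<'E'
import pickle,cv2,numpy as np
from h import *
d=pickle.load(open('d.pkl','rb'))
a=d['scene']['frame'][45:140,160:260,::-1]; b=d['side']['frame'][90:160,235:305,::-1]
a=cv2.resize(a,(400,380),interpolation=cv2.INTER_CUBIC); b=cv2.resize(b,(380,380),interpolation=cv2.INTER_CUBIC)
cv2.imwrite('pics/crop1.png',np.hstack([a,b]))
k=2/3
# tray rim outer corners z=.036
for n,ps in (('scene',[(323,207),(445,190),(489,274),(348,296)]),('side',[(368,228),(477,249),(446,314),(316,286)])):
    P=np.array([ray(d[n],u*k,v*k,.036) for u,v in ps]); print(n,P.round(3).tolist(),P.mean(0).round(4),np.linalg.norm(P-np.roll(P,-1,0),axis=1).round(3))
E
```

```text
scene [[0.546, -0.102, 0.036], [0.363, -0.052, 0.036], [0.402, 0.126, 0.036], [0.591, 0.073, 0.036]] [0.4756 0.0111 0.036 ] [0.189 0.182 0.196 0.181]
side [[0.54, -0.099, 0.036], [0.355, -0.058, 0.036], [0.402, 0.121, 0.036], [0.592, 0.082, 0.036]] [0.472  0.0117 0.036 ] [0.189 0.185 0.194 0.189]
```

View pics/crop1.png

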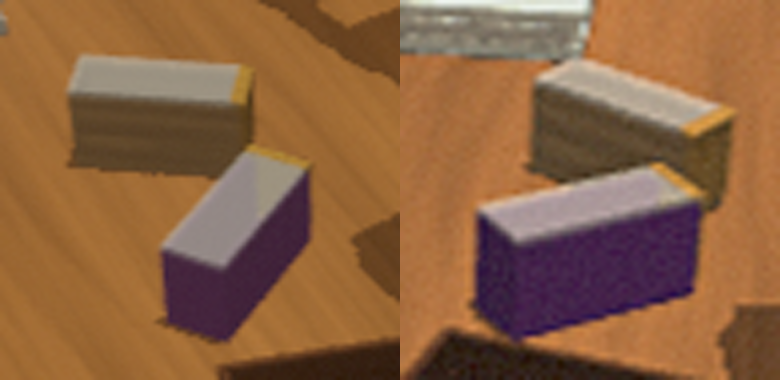

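The crop shows the caddy's brass end on the right (towards the robot, crop left picture x≈250). The purple box's near end is close to the caddy's mouth side.

```bash
python3 - <<'E'
import pickle,numpy as np
from h import *
d=pickle.load(open('d.pkl','rb'))
S=5.43
def rep(nm,n,ps,off,s,z):
    P=np.array([ray(d[n],off[0]+u/s,off[1]+v/s,z)[:2] for u,v in ps])
    ax=(P[1]+P[2]-P[0]-P[3])/2
    print(nm,n,P.round(3).tolist(),'c',P.mean(0).round(4),'sides',np.linalg.norm(P-np.roll(P,-1,0),axis=1).round(3),'mouthdir',np.degrees(np.arctan2(ax[1],ax[0])).round(1))
rep('caddy','scene',[(78,58),(251,66),(247,104),(70,97)],(160,45),4,.058)
rep('caddy','side',[(175,60),(335,112),(298,138),(136,85)],(235,90),S,.058)
rep('purple','scene',[(163,248),(250,148),(311,166),(225,268)],(160,45),4,.058)
rep('purple','side',[(78,210),(255,165),(305,200),(120,243)],(235,90),S,.058)
E
```

```text
caddy scene [[0.51, -0.397], [0.414, -0.338], [0.434, -0.301], [0.531, -0.359]] c [ 0.4721 -0.3489] sides [0.113 0.043 0.112 0.044] mouthdir 148.7
caddy side [[0.51, -0.394], [0.415, -0.334], [0.434, -0.296], [0.528, -0.354]] c [ 0.4717 -0.3445] sides [0.112 0.043 0.111 0.045] mouthdir 148.0
purple scene [[0.54, -0.192], [0.453, -0.258], [0.428, -0.224], [0.516, -0.159]] c [ 0.4842 -0.2086] sides [0.109 0.042 0.109 0.041] mouthdir -143.3
purple side [[0.541, -0.19], [0.455, -0.258], [0.428, -0.22], [0.516, -0.157]] c [ 0.485  -0.2059] sides [0.109 0.047 0.108 0.041] mouthdir -143.1
```

Two views agree: caddy at (0.472,-0.347), mouth heading about 148.4°, sides 112x44 (known 110x42). The tray is at (0.474,0.011). I'm moving above the caddy.

```bash
python3 -m crank '[0,0,-0.095,0.026,0.016,-0.0095,100, 0,0,-0.095,0.026,0.016,-0.0095,100, 0,0,-0.095,0.026,0.016,-0.0095,100, 0,0,-0.095,0.026,0.016,-0.0095,100, 0,0,-0.095,0.026,0.016,-0.0095,100, 0,0,-0.095,0.026,0.016,-0.0095,100, 0,0,-0.095,0.026,0.016,-0.0095,100, 0,0,-0.095,0.026,0.016,-0.0095,100, 0,0,-0.095,0.026,0.016,-0.0095,100, 0,0,-0.095,0.026,0.016,-0.0095,100, 0,0,0,0,0,0,100, 0,0,0,0,0,0,100]' 60
python3 - <<'E'
from rig import *
import cv2,numpy as np,pickle
im=get_image('wrist'); pickle.dump(im,open('w.pkl','wb'))
cv2.imwrite('pics/w1.png',cv2.resize(im['frame'][:,:,::-1],(768,576)))
o=observe(); print(o['position'],o['tool_rot'],o['q'].round(1))
from scipy.spatial.transform import Rotation
T=im['world_to_cam']; f=192/np.tan(np.radians(im['fov_y']/2))
m=np.array([-.852,.524]); w=np.array([.524,.852]); c=np.array([.472,-.347])
for a,b in ((-1,-1),(1,-1),(1,1),(-1,1)):
    p=T[:3,:3]@np.array([*(c+a*.055*m+b*.021*w),.058])+T[:3,3]; print('pred px(768)',1.5*(im['cx']-f*p[0]/p[2]),1.5*(im['cy']+f*p[1]/p[2]))
E
```

```text
time_s: 1.3
position: [0.473, -0.3467, 0.1499]
tool_rot: [[-0.523, -0.853, -0.001], [-0.853, 0.523, 0.001], [-0.0, 0.001, -1.0]]
ft_force: [-0.7, 0.1, -1.0]
grip_width: 0.0853
[ 0.47267327 -0.34729668  0.15032485] [[-5.23492577e-01 -8.52030153e-01 -3.74551505e-04]
 [-8.52030213e-01  5.23492614e-01  1.07935413e-08]
 [ 1.96065750e-04  3.19134849e-04 -9.99999930e-01]] [-47.9  30.1  76.9  -0.   73.   73.7]
pred px(768) 433.6156898203145 197.86464568327557
pred px(768) 426.94210704578984 404.1587347086445
pred px(768) 349.2867681980352 404.0025091175844
pred px(768) 344.02803991374117 197.67374453766516
```

View pics/w1.png

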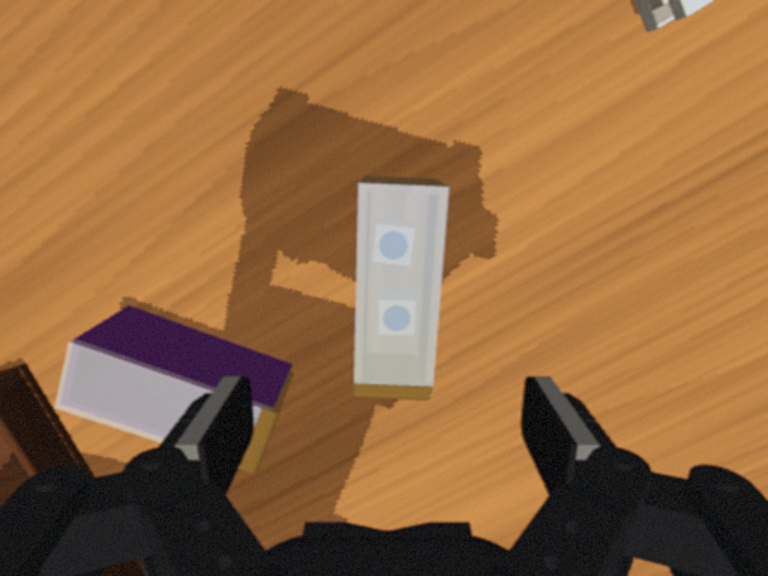

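The wrist view shows the caddy with its clear top, both chalks at (393,245) and (397,317), and the brass edge at the bottom. Its top corners are (358,183), (448,186), (432,398) and (354,396). The purple box sits under the left finger column but away from the caddy.

```bash
python3 - <<'E'
import pickle,numpy as np
from h import *
im=pickle.load(open('w.pkl','rb'))
P=np.array([ray(im,u/1.5,v/1.5,.058)[:2] for u,v in [(358,183),(448,186),(432,398),(354,396)]])
ax=(P[2]+P[3]-P[0]-P[1])/2
print(P.round(4),P.mean(0).round(4),np.linalg.norm(P-np.roll(P,-1,0),axis=1).round(3),np.degrees(np.arctan2(ax[1],ax[0])))
for p in [(240,378),(292,365)]: print(ray(im,p[0]/1.5,p[1]/1.5,.05))
print(ray(im,270/1.5,408/1.5,.058), ray(im,292/1.5,365/1.5,0))
E
```

```text
[[ 0.5321 -0.3671]
 [ 0.5091 -0.4021]
 [ 0.416  -0.3403]
 [ 0.4389 -0.3051]] [ 0.474  -0.3537] [0.042 0.112 0.042 0.112] 146.37900474834254
[ 0.47741946 -0.25467985  0.05      ]
[ 0.46897353 -0.28362042  0.05      ]
[ 0.45652707 -0.2622492   0.058     ] [ 0.45347739 -0.26087854  0.        ]
```

```bash
python3 -m crank '[0,0,-0.025,0.001,-0.0045,-0.02,100, 0,0,0,0,0,-0.025,100, 0,0,0,0,0,-0.025,100, 0,0,0,0,0,-0.025,100, 0,0,0,0,0,-0.025,100, 0,0,0,0,0,0,100, 0,0,0,0,0,0,0, 0,0,0,0,0,0,0, 0,0,0,0,0,0,0, 0,0,0,0,0,0,0, 0,0,0,0,0,0,0, 0,0,0,0,0,0,0, 0,0,0,0,0,0,0, 0,0,0,0,0,0,0]' 60
```

```text
time_s: 2.75
position: [0.4745, -0.3523, 0.032]
tool_rot: [[-0.546, -0.838, 0.002], [-0.838, 0.546, -0.002], [0.001, -0.003, -1.0]]
ft_force: [-1.3, -0.3, 5.8]
grip_width: 0.0415
```

Gripped at 41.5 mm, which matches the caddy's width. Lifting it and carrying it over.

```bash
python3 -m crank '[0,0,0,0,0,0.012,0, 0,0,0,0,0,0.022,0, 0,0,0,0,0,0.028,0, 0,0,0,0,0,0.028,0, 0,0,0,0,0,0.02,0, 0,0,0,0,0,0.01,0]' 60
python3 -m crank '[0,0,0.0125,0.0015,0.013,0,0, 0,0,0.0225,0.003,0.025,0,0, 0,0,0.0225,0.0032,0.025,0,0, 0,0,0.0225,0.0032,0.025,0,0, 0,0,0.0225,0.0032,0.025,0,0, 0,0,0.0225,0.0032,0.025,0,0, 0,0,0.0225,0.0032,0.025,0,0, 0,0,0.0225,0.0032,0.025,0,0, 0,0,0.0225,0.0032,0.025,0,0, 0,0,0.0225,0.0032,0.025,0,0, 0,0,0.0225,0.0032,0.025,0,0, 0,0,0.0225,0.0032,0.025,0,0, 0,0,0.0225,0.0032,0.025,0,0, 0,0,0.0225,0.0032,0.025,0,0, 0,0,0.01,0.0015,0.013,0,0, 0,0,0,0,0,0,0, 0,0,0,0,0,0,0]'
python3 - <<'E'
from rig import *
import cv2
a=get_image('side')['frame'];b=get_image('scene')['frame']
import numpy as np
cv2.imwrite('pics/c2.png',cv2.hconcat([cv2.resize(a[60:330,130:430,::-1].copy(),(400,360)),cv2.resize(b[30:300,120:420,::-1].copy(),(400,360))]))
print(observe()['q'].round(1))
E
```

```text
time_s: 3.35
position: [0.4743, -0.3517, 0.1529]
tool_rot: [[-0.545, -0.838, 0.002], [-0.838, 0.545, -0.002], [0.001, -0.003, -1.0]]
ft_force: [-0.2, -0.4, -3.7]
grip_width: 0.0419
time_s: 5.05
position: [0.5181, -0.0007, 0.1499]
tool_rot: [[-0.259, -0.966, -0.001], [-0.966, 0.259, -0.0], [0.0, 0.001, -1.0]]
ft_force: [0.1, 0.1, -3.4]
grip_width: 0.0414
[-13.2  24.   88.1  -0.   68.   91.8]
```

View pics/c2.png

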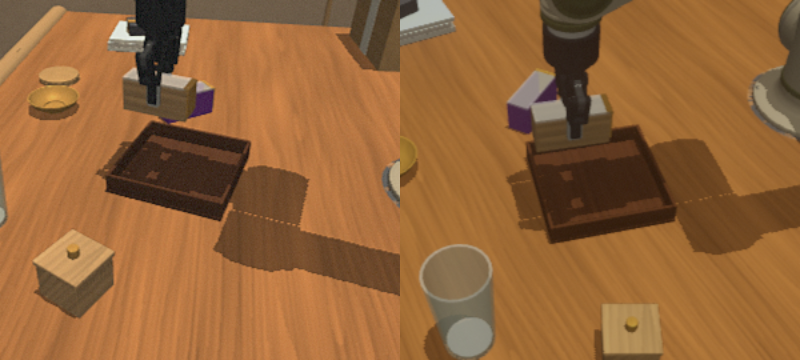

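Both views show the caddy level above the tray, its mouth towards the robot. Now lowering and tipping it to about 40°.

```bash
python3 -m crank '[-0.013,-0.048,0,0,0,-0.009,0, -0.013,-0.048,0,0,0,-0.009,0, -0.013,-0.048,0,0,0,-0.009,0, -0.013,-0.048,0,0,0,-0.008,0, -0.013,-0.048,0,0,0,0,0, -0.013,-0.048,0,0,0,0,0, -0.013,-0.048,0,0,0,0,0, -0.013,-0.048,0,0,0,0,0, -0.013,-0.048,0,0,0,0,0, -0.013,-0.048,0,0,0,0,0, -0.013,-0.048,0,0,0,0,0, -0.013,-0.048,0,0,0,0,0, -0.013,-0.048,0,0,0,0,0, -0.013,-0.048,0,0,0,0,0, 0,0,0,0,0,0,0, 0,0,0,0,0,0,0, 0,0,0,0,0,0,0, 0,0,0,0,0,0,0, 0,0,0,0,0,0,0, 0,0,0,0,0,0,0]'
python3 - <<'E'
from rig import *
import cv2
a=get_image('side')['frame'];b=get_image('scene')['frame']
cv2.imwrite('pics/c3.png',cv2.hconcat([cv2.resize(a[110:260,180:330,::-1].copy(),(400,400)),cv2.resize(b[70:220,190:340,::-1].copy(),(400,400))]))
E
```

```text
time_s: 7.15
position: [0.5262, 0.0034, 0.1348]
tool_rot: [[-0.265, -0.758, 0.596], [-0.964, 0.203, -0.171], [0.009, -0.62, -0.785]]
ft_force: [0.3, 0.0, -2.6]
grip_width: 0.0416
```

View pics/c3.png

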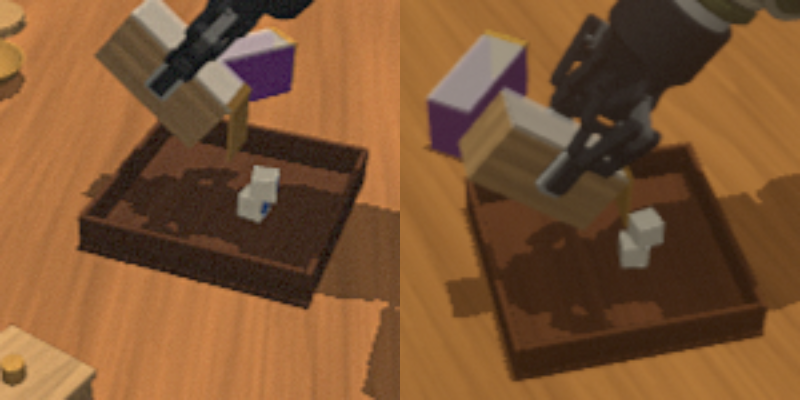

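Both chalks lie in the tray near its middle, at (255,195) in the left picture and (640,238) in the right. The flap hangs open. Raising and levelling the caddy.

```bash
python3 -m crank '[0,0,0,0,0,0.015,0, 0,0,0,0,0,0.02,0, 0.013,0.05,0,0,0,0,0, 0.013,0.05,0,0,0,0,0, 0.013,0.05,0,0,0,0,0, 0.013,0.05,0,0,0,0,0, 0.013,0.05,0,0,0,0,0, 0.013,0.05,0,0,0,0,0, 0.013,0.05,0,0,0,0,0, 0.013,0.05,0,0,0,0,0, 0.013,0.05,0,0,0,0,0, 0.013,0.05,0,0,0,0,0, 0.013,0.05,0,0,0,0,0, 0.013,0.05,0,0,0,0,0, 0.013,0.05,0,0,0,0,0, 0,0,0,0,0,0,0, 0,0,0,0,0,0,0]'
python3 - <<'E'
from rig import *
import numpy as np
from scipy.spatial.transform import Rotation as R
o=observe(); a=np.radians(-123.2) # jaw axis as it was when grasping
x=np.array([-.546,-.838,0]);x/=np.linalg.norm(x);z=np.array([0,0,-1.]);y=np.cross(z,x)
t=np.c_[x,y,z]; r=R.from_matrix(t@o['tool_rot'].T).as_rotvec()
print(o['position'],r.round(4),(np.array([.4745,-.3523,.15])-o['position']).round(4))
E
```

```text
time_s: 8.95
position: [0.5262, 0.0035, 0.1697]
tool_rot: [[-0.257, -0.966, -0.006], [-0.966, 0.257, -0.014], [0.015, 0.002, -1.0]]
ft_force: [0.2, -0.3, -2.9]
grip_width: 0.0412
[0.52623793 0.00352842 0.16966789] [ 0.0135 -0.008  -0.3174] [-0.0517 -0.3558 -0.0197]
```

```bash
python3 -m crank '[0.001,-0.0005,-0.0114,-0.0017,-0.012,0,0, 0.001,-0.0005,-0.021,-0.0034,-0.0237,0,0, 0.001,-0.0005,-0.021,-0.0034,-0.0237,0,0, 0.001,-0.0005,-0.021,-0.0034,-0.0237,0,0, 0.001,-0.0005,-0.021,-0.0034,-0.0237,0,0, 0.001,-0.0005,-0.021,-0.0034,-0.0237,0,0, 0.001,-0.0005,-0.021,-0.0034,-0.0237,0,0, 0.001,-0.0005,-0.021,-0.0034,-0.0237,0,0, 0.001,-0.0005,-0.021,-0.0034,-0.0237,0,0, 0.001,-0.0005,-0.021,-0.0034,-0.0237,0,0, 0.001,-0.0005,-0.021,-0.0034,-0.0237,0,0, 0.001,-0.0005,-0.021,-0.0034,-0.0237,0,0, 0.001,-0.0005,-0.021,-0.0034,-0.0237,0,0, 0,-0.0005,-0.021,-0.0034,-0.0237,0,0, 0,-0.0005,-0.021,-0.0034,-0.0237,0,0, 0,0,-0.012,-0.0025,-0.012,0,0, 0,0,0,0,0,0,0, 0,0,0,0,0,0,0]'
python3 - <<'E'
from rig import *
import cv2
a=get_image('side')['frame'];b=get_image('scene')['frame']
cv2.imwrite('pics/c4.png',cv2.hconcat([cv2.resize(a[50:200,200:350,::-1].copy(),(400,400)),cv2.resize(b[20:170,150:300,::-1].copy(),(400,400))]))
E
```

```text
time_s: 10.75
position: [0.4742, -0.3517, 0.1699]
tool_rot: [[-0.546, -0.838, -0.001], [-0.838, 0.546, 0.001], [0.0, 0.001, -1.0]]
ft_force: [-0.1, 0.2, -2.4]
grip_width: 0.041
```

View pics/c4.png

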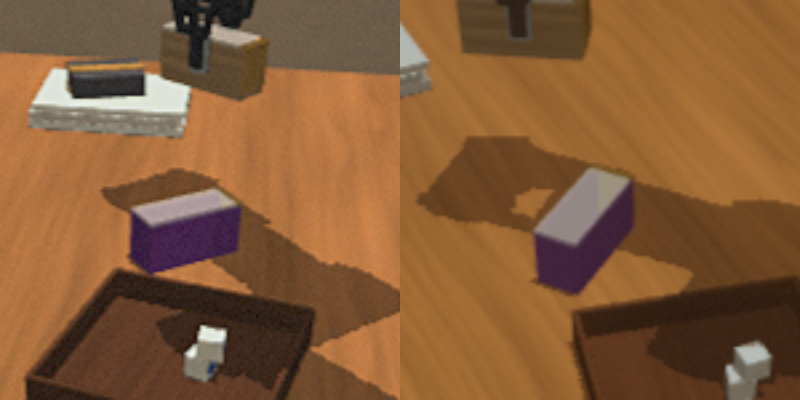

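The caddy hangs level above its old, clear place, and the chalks are still in the tray. Lowering slowly.

```bash
python3 -m crank '[0,0,0,0,0,-0.02,0, 0,0,0,0,0,-0.03,0, 0,0,0,0,0,-0.03,0, 0,0,0,0,0,-0.028,0, 0,0,0,0,0,-0.015,0, 0,0,0,0,0,-0.006,0, 0,0,0,0,0,-0.003,0, 0,0,0,0,0,-0.002,0, 0,0,0,0,0,-0.002,0, 0,0,0,0,0,-0.001,0, 0,0,0,0,0,0,0, 0,0,0,0,0,0,0]'
```

```text
time_s: 12.05
position: [0.4745, -0.3524, 0.0332]
tool_rot: [[-0.546, -0.838, -0.001], [-0.838, 0.546, -0.0], [0.001, 0.0, -1.0]]
ft_force: [-0.2, -0.3, -2.0]
grip_width: 0.0415
```

```bash
python3 -m crank '[0,0,0,0,0,-0.001,0, 0,0,0,0,0,-0.0005,0, 0,0,0,0,0,0,0, 0,0,0,0,0,0,0]'
```

```text
time_s: 12.45
position: [0.4744, -0.3524, 0.032]
tool_rot: [[-0.546, -0.838, -0.001], [-0.838, 0.546, -0.0], [0.001, 0.0, -1.0]]
ft_force: [-3.1, 1.7, 6.4]
grip_width: 0.0416
```

Contact is made (force changed by +8 N at the original height). Releasing, then withdrawing straight up.

```bash
python3 -m crank '[0,0,0,0,0,0,50, 0,0,0,0,0,0,100, 0,0,0,0,0,0,100, 0,0,0,0,0,0,100, 0,0,0,0,0,0,100, 0,0,0,0,0,0.01,100, 0,0,0,0,0,0.03,100, 0,0,0,0,0,0.04,100, 0,0,0,0,0,0.04,100, 0,0,0,0,0,0.03,100, 0,0,0,0,0,0,100, 0,0,0,0,0,0,100]'
python3 - <<'E'
from rig import *
import cv2,pickle
d={n:get_image(n) for n in('side','scene','wrist')};pickle.dump(d,open('e.pkl','wb'))
a=d['side']['frame'];b=d['scene']['frame'];c=d['wrist']['frame']
cv2.imwrite('pics/c5.png',cv2.hconcat([cv2.resize(a[80:230,180:330,::-1].copy(),(260,260)),cv2.resize(b[30:210,160:340,::-1].copy(),(260,260)),cv2.resize(c[:,64:448,::-1].copy(),(260,260))]))
E
```

```text
time_s: 13.65
position: [0.4743, -0.3522, 0.1821]
tool_rot: [[-0.546, -0.838, -0.0], [-0.838, 0.546, -0.001], [0.001, -0.0, -1.0]]
ft_force: [-0.3, 1.0, -0.8]
grip_width: 0.0855
```

View pics/c5.png

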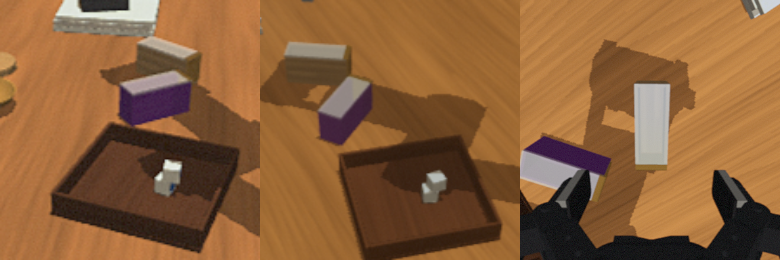

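The caddy stands upright and visibly empty, with the gripper clear of it. Both chalks are well inside the tray and look unchanged since the pour.

```bash
python3 -c "
from rig import *
close_job()"
```

```text
the job is handed in; nothing more can be done
```

I gripped the caddy across its width, carried it over the tray and tipped it forward about 38°. Both chalks slid out past the flap into the tray. I then set the caddy back on its original spot, released it, backed off 150 mm straight up and handed the job in at about 14 s.

**Last checks:** The final pictures show the caddy upright and empty, about 0.36 m from the tray. Both chalks lie near the middle of the tray, apparently touching or leaning on each other, and did not visibly move between pictures. The gripper was open and clear, with the wrist force back to about 1 N.

**Disagreements:**
- **Caddy position:** the wrist camera put it about 7 mm and 2° from the fixed cameras. I mainly followed the wrist camera, and the jaws closed at the expected 42 mm.
- **Tray size:** the tray measured 5–10% small from the fixed cameras, probably because of lens distortion. I allowed for that when placing the pour.
- **Tipping moves:** they fell slightly short, with the tool about 20 mm higher than commanded. This did no harm.

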